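Key a quarter-turn access cover into its housing and hold it shut

TASK

Fit the loose access cover onto the open grey housing: lift it by its wing fastener, set its four feet into the opening, and turn the wing until the key bar under it lines up with the slot in the block inside and drops in. Then press the cover fully home, flush on the rim against the springy seal, and finish while your fingers are still holding it pressed there: do not let go. Leave the screw tub, the sanding block and the screwdriver where they are.

Things in the scene. Friction and masses are not known exactly. Their poses are not given: they have to be found in the camera images.
- housing: open-topped grey box, 124 (x) x 174 (y) x 80 mm high, fixed to the bench by a lug standing 15 mm out of each short end; left or right of the cover. Origin: centre of its underside, z up. Its rim is 18 mm wide with its top at z = 80 mm; the opening is 88 (x) x 138 (y) mm
- seal_top (a point): centre of the housing's black rubber seal ring, level with its top: 5 mm proud of the rim, 85 mm above the bench. The ring is sprung: it begins to yield at 6 N and is level with the rim at about 14 N (the cover's weight is part of that)
- slot (a point): centre of the mouth of the key slot, in the top of an aluminium block (66 x 46 mm, long side along the slot) fixed in the middle of the housing's opening, 72 mm above the bench. Slot 42 mm long along the point's x, 13 mm wide along its y, 15 mm deep. Its direction in the housing differs each time, -0.35 to 0.25 rad
- cover: loose aluminium plate 114 (x) x 164 (y) x 5 mm, about 0.33 kg with its wing, standing level on the bench on four black round feet: 12 mm thick, 24 mm long, tapered ends, centred at x = +-35.5, y = +-60.5 mm (2.5 mm play all round in the opening; fits either way round). Origin: centre of the plate's underside, z up; 24 mm above the bench at the start
- wing_grip (a point): point on the axis of the cover's black wing fastener, 30 mm above the plate's underside. The wing is an upright bar 46 mm long (the point's x), 12 mm thick (its y), 9.5 to 39.5 mm above the plate's underside, on a 30 mm round collar. Grip it from above across its thickness
- key (a point): middle of the underside of the steel key bar under the cover, 18 mm below the plate's underside. Turns with the wing, right below it: 36 mm long along x (same x as the wing), 8 mm wide, 6 mm high, on a 10 mm shaft. Across the slot it rests on the block and the plate's underside stays 90 mm above the bench; in the slot the plate rests on the seal at 85 mm, pressed home on the rim at 80 mm
- wing (a joint): angle of wing and key bar in the cover, rad, growing anticlockwise seen from above; 0: wing's x along the cover's x. Stops at -0.8 and 1.3; stiff (0.04 N m), stays where it is left. Starts at 0.75 to 1.15, so with the cover in the housing it has to turn clockwise by 0.5 to 1.5 rad
- screw_tub: white screw tub with blue lid, 61 mm wide, 54 mm high; origin under its centre; leave alone
- sanding_block: cork sanding block 63 x 106 x 35 mm; origin under its centre; leave alone
- driver: screwdriver with red handle, 190 mm long along its y, 26 mm thick; origin under its middle; leave alone

How it is judged:
On the way, in this order (a step that is already met when the one before it is completed fails the run):
1. the cover sits in the housing's opening by its four feet (z of cover in the frame of housing below 0.094 m and horizontal distance between cover and housing below 0.006 m and angle between the x axis of cover and the x axis of housing, either way round below 0.12 rad).
2. with the key bar in the slot the cover is pressed home on the rim by the fingers (z of cover in the frame of housing between 0.076 and 0.082 m and horizontal distance between cover and housing below 0.006 m and angle between the x axis of cover and the x axis of housing, either way round below 0.1 rad and angle between the x axis of wing_grip and the x axis of slot, either way round below 0.25 rad and contact force between the fingers and cover above 2 N), for 0.3 s.
At the end, for the whole second after the job is handed in: the fingers still hold the cover (over 2 N) and keep it pressed home: its underside within 2 mm of the rim (the seal alone would lift it 5 mm), its centre within 6 mm and its sides within 0.1 rad of the housing's, the key bar in the slot (within 0.25 rad), at rest (all of step 2 and linear speed of cover below 0.02 m/s); the arm keeps its last pose, push and grip.
It fails at once if a bystander (screw tub, sanding block, screwdriver) is moved more than 30 mm (distance of any of screw_tub, sanding_block, driver from where it was at the start of the episode above 0.03 m).
It also fails if it takes over 42 s, if anything falls off the work surface, if the arm or the gripper's body presses on something with over 40 N, if the wrist force passes 120 N, or if a joint passes its speed limit or range.

ROBOT

A 7-joint arm with a two-finger parallel gripper is mounted at the origin on the work surface; the furniture and walls round the work are solid. World frame = base frame: x ahead of the robot, y to its left, z up, the work surface at z = 0. Lengths are in m, angles in rad, forces in N, time in s.
With the tool pointing down it reaches from about 0.4 to 0.85 m from the base axis. Payload 10.4 kg.
Tool frame: the origin (TCP) lies at the very end of the fingers, on their centre line; the grasp point (between the pads) lies 19 mm behind it; z points along the fingers, y is the line along which they close (so a half turn about z gives the same grasp; the last joint's range is limited). The gripper opens to 85 mm and grips with 20 to 120 N. Pads are 22 mm wide; open, the fingers measure 114 mm over their backs; the gripper's body (76 mm by 85 mm) begins 54 mm behind the grasp point. The pads swing forward as they close: fully open they stand 13 mm farther back than shut.
Start: joints at [-1.192, 0.332, -0.065, 1.46, 0.022, 1.35, -0.088], TCP at [0.244, 0.575, 0.231] pointing down, gripper open.
Joint ranges: [-2.6, 2.6], [-0.5, 2.12], [-1.47, 1.34], [0.16, 2.42], [-1.27, 4.41], [0.06, 2.06], [-2.6, 2.6]. Speed limits (rad/s): [2.22, 2.22, 2.79, 2.79, 3.14, 3.14, 3.14].

INTERFACE

Orientations are given as a unit quaternion [x, y, z, w].
In Python, from workcell import manip gives the robot as it stands.
- The arm moves only by the tool jog_arm, called after "Call:" as name([rows], argument=value, ...), one row to a line, values as JSON. Schema: {"type":"object","properties":{"segments":{"type":"array","items":{"type":"array","items":{"type":"number"},"minItems":7,"maxItems":7},"minItems":1,"maxItems":20},"grip_force":{"type":"number"},"only":{"type":"string"},"quiet":{"type":"boolean"},"lines":{"type":"string"}},"required":["segments"],"additionalProperties":false}. segments is a list of rows, 1 to 20 of them, each of 7 numbers: a rotation vector rx, ry, rz in a scale on which 1.0 is 180 degrees, then dx, dy, dz in shares of 0.75 m (1.0 is 0.75 m), then the opening from 0.0 (shut) to 1.0 (fully open); each row is the pose to reach, as a shift and turn from the pose commanded when the call began, along the tool's axes at that moment; what a row does not reach only later rows make up. A row lasts 1/8 s, in which the tool goes at most 0.0625 m and 0.188 rad, less where a joint would pass 70% of its speed; a pose out of reach is approached as far as the arm can. The fingers move at their own pace and stop on an object; grip_force is the grip in N (left out, the last holds). Time passes only in rows, so rows that do not move let the fingers close. The tool returns the time, the measured TCP pose, the force, the opening and the grip force at its end. only (a regular expression) keeps the lines of the reply that match it, lines (a string "A,B") keeps lines A to B, and quiet returns only ok. Input that does not fit is refused with a message, and nothing moves.
- manip.get_obs(): the state, without advancing time (a new reading comes with each control period).
- manip.camera(name): name is "scene" or "side" or "wrist"; returns the picture (384x512x3 uint8, blue, green, red); there is no depth.
- manip.calibration(name): a dict with "fx", "fy", "cx", "cy" (pixels), "k1" (the pictures are not rectified: a ray, as slopes to the right and down, at radius r is drawn at 1 + k1 r^2 times it, then the intrinsics apply), "world_from_camera" (4x4, takes a point from camera to world coordinates); the wrist camera has in their place "tool_from_camera" (4x4, takes a point from camera to tool coordinates, whose origin is the TCP and whose axes are the flange's). Camera axes: x right, y up, looking along -z (the intrinsics and any distortion apply to the point x, -y, -z); pixel columns grow to the right and rows downward; lengths in m; the calibration is good to about 2 mm. A picture is of the moment at which its call begins: read the wrist's pose just before it. calibration takes no time and is no camera call.
- manip.hand_in(): hands the job in; it is judged then, once.
Trained networks look in the newest picture that a camera, given by its name, has taken for a name from the list of things; names that differ only in an ending like _2 or _b are one class to them, and where a whole thing is asked for, a point or a joint stands for the part that bears it (a point fixed in the world has none). Each returns a list of dicts, best first, with "confidence" (0 to 1); they miss things now and then, are a little off and sometimes report something else, mostly with a low value. They report only what shows in the picture. A call takes as long as a camera call.
- manip.outline_of(camera, thing): "mask" (384x512 bool, what is visible of it) and "bbox" ([left, top, right, bottom] in pixels, round what is visible of it).
The state is a dict: "clock": time; "joint_pos": joint angles; "joint_velocities": joint speeds; "tau": joint torques, N m; "position": TCP position; "ee_rot": TCP orientation; "ft_force": force on the tool from outside, world axes, zero at the start; "torque": the same for the moment, N m; "grip_width": opening from 0.0 (shut) to 1.0 (fully open); "grasp_force": force on a finger pad.
Only numpy, scipy, OpenCV 4.12 (cv2) and the standard library are available. Lean on these libraries where they do the work, as an engineer would, in place of code of your own. Each camera call takes 0.05 s, during which the arm holds its last target. There are 200 camera calls.

## Working session

There is one attempt and no reset: what is moved stays moved. The work goes in short steps, Python scripts to look and compute and a tool call to move; the robot and the scene stay as the last step left them, time stands still between calls to the robot, and variables do not carry over. Pictures are saved under pics/ and viewed, at most 10 in all, crops included, and the job is handed in when it is done.

```bash
ls; mkdir -p pics; python3 - <<'E'
from workcell import manip
import cv2,numpy as np
o=manip.get_obs();print({k:np.round(v,3) for k,v in o.items()})
a=[manip.camera(c) for c in("scene","side","wrist")]
for c in("scene","side","wrist"):
    print(c,{k:np.round(v,3).tolist() for k,v in manip.calibration(c).items()})
cv2.imwrite("pics/a.png",cv2.resize(a[0],(800,600)));cv2.imwrite("pics/b.png",cv2.resize(a[1],(800,600)))
for c in("scene","side","wrist"):
  for t in("housing","cover","wing","slot","seal_top","screw_tub","sanding_block","driver"):
    for d in manip.outline_of(c,t)[:2]:
        m=d["mask"];ys,xs=np.nonzero(m);print(c,t,round(d["confidence"],2),np.round(d["bbox"]),xs.mean().round(1),ys.mean().round(1),m.sum())
E
```

```text
pics
{'clock': np.float64(0.0), 'joint_pos': array([-1.192,  0.333, -0.065,  1.461,  0.022,  1.35 , -0.089]), 'joint_velocities': array([-0.002, -0.   , -0.001,  0.001, -0.001,  0.001,  0.001]), 'tau': array([ 0.0000e+00, -6.2544e+01,  4.9000e-02, -3.9161e+01,  1.6000e-02,
        1.0000e-02,  0.0000e+00]), 'position': array([0.244, 0.575, 0.23 ]), 'ee_rot': array([ 0.2  ,  0.98 , -0.001, -0.   ]), 'ft_force': array([-0.565,  0.721,  0.329]), 'torque': array([-0.034,  0.02 ,  0.018]), 'grasp_force': np.float64(0.0), 'grip_width': np.float64(1.003)}
scene {'fx': 428.078, 'fy': 428.078, 'cx': 261.177, 'cy': 195.238, 'k1': -0.007, 'world_from_camera': [[-0.46, 0.517, -0.722, -0.604], [-0.888, -0.27, 0.372, 0.607], [-0.002, 0.812, 0.583, 0.933], [0.0, 0.0, 0.0, 1.0]]}
side {'fx': 439.85, 'fy': 439.85, 'cx': 255.585, 'cy': 191.019, 'k1': -0.028, 'world_from_camera': [[-0.897, 0.163, -0.41, -0.055], [-0.441, -0.359, 0.823, 1.06], [-0.013, 0.919, 0.394, 0.549], [0.0, 0.0, 0.0, 1.0]]}
wrist {'fx': 284.622, 'fy': 284.622, 'cx': 250.712, 'cy': 192.07, 'k1': -0.051, 'tool_from_camera': [[0.001,
[... 339 characters left out ...]
49. 230. 165. 260.] 154.6 247.1 161
side housing 0.62 [198. 194. 276. 258.] 234.3 225.5 2902
side cover 0.6 [258. 182. 305. 204.] 279.7 191.0 674
side wing 0.48 [269. 180. 286. 190.] 276.4 185.8 173
side slot 0.8 [223. 203. 237. 220.] 229.3 210.9 182
side slot 0.68 [296. 160. 313. 174.] 303.8 169.4 269
side seal_top 0.53 [202. 198. 273. 224.] 226.7 213.3 123
side screw_tub 0.73 [295. 160. 312. 179.] 303.4 169.2 314
wrist housing 0.81 [ 78. 348. 118. 384.] 96.9 368.4 865
wrist slot 0.59 [ 71. 375.  93. 384.] 82.5 378.8 174
wrist seal_top 0.7 [ 72. 364. 116. 384.] 96.7 372.6 238
wrist screw_tub 0.33 [ 77. 353. 117. 382.] 97.8 368.5 770
wrist screw_tub 0.31 [207. 285. 238. 332.] 222.2 307.1 753
```

View pics/a.png

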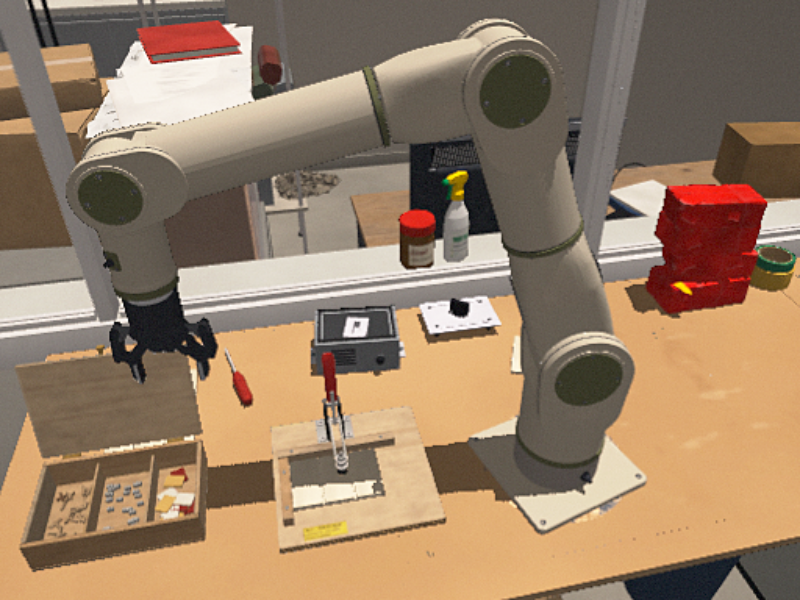

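View pics/b.png

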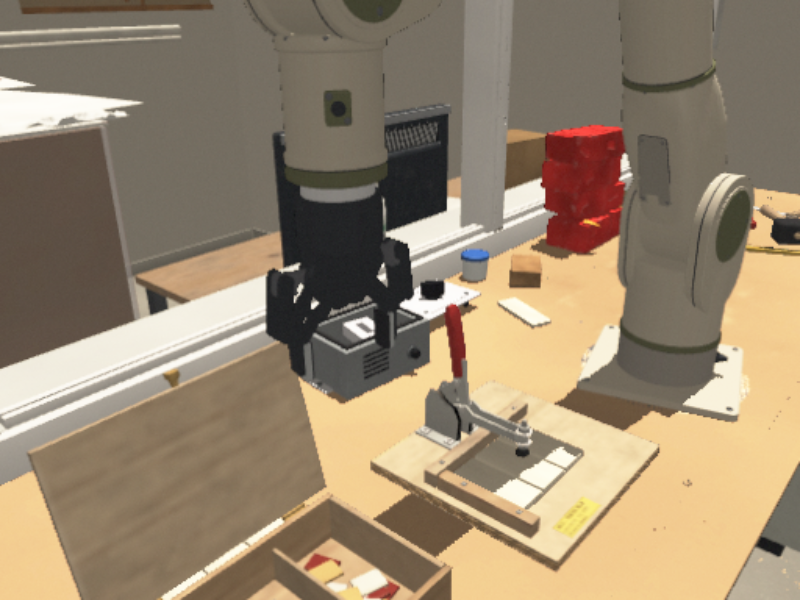

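```bash
cat > h.py <<'E'
from workcell import manip
import numpy as np, cv2
from scipy.spatial.transform import Rotation as R
def tool(o=None):
    o=o or manip.get_obs(); T=np.eye(4); T[:3,:3]=R.from_quat(o["ee_rot"]).as_matrix(); T[:3,3]=o["position"]; return T
def cam(c,T=None):
    k=manip.calibration(c)
    W=np.array(k["world_from_camera"]) if c!="wrist" else (tool() if T is None else T)@np.array(k["tool_from_camera"])
    return k,W
def ray(c,uv,z,T=None):
    k,W=cam(c,T); uv=np.atleast_2d(uv).astype(float)
    d=(uv-[k["cx"],k["cy"]])/[k["fx"],k["fy"]]; s=d.copy()
    for _ in range(20): s=d/(1+k["k1"]*(s**2).sum(1,keepdims=True))
    v=np.c_[s[:,0],-s[:,1],-np.ones(len(s))]@W[:3,:3].T
    return W[:3,3]+v*((z-W[2,3])/v[:,2:])
def proj(c,P,T=None):
    k,W=cam(c,T); p=(np.atleast_2d(P)-W[:3,3])@W[:3,:3]
    s=np.c_[p[:,0],-p[:,1]]/-p[:,2:]; s=s*(1+k["k1"]*(s**2).sum(1,keepdims=True))
    return s*[k["fx"],k["fy"]]+[k["cx"],k["cy"]]
E
python3 - <<'E'
from h import *
print("T",tool().round(3))
print("cover scene",ray("scene",[293.7,201.4],.03),"side",ray("side",[279.7,191],.03))
print("wing",ray("scene",[294,196.5],.05),ray("side",[276.4,185.8],.05))
print("seal",ray("side",[226.7,213.3],.085),"slot",ray("side",[229.3,210.9],.072), "tub",ray("side",[303.4,169],.03),"drv",ray("scene",[154.6,247],.01))
E
```

```text
T [[-0.92   0.391  0.     0.244]
 [ 0.391  0.92   0.     0.575]
 [ 0.     0.    -1.     0.231]
 [ 0.     0.     0.     1.   ]]
cover scene [[ 0.42672143 -0.05424133  0.03      ]] side [[ 0.41986711 -0.0544469   0.03      ]]
wing [[ 0.42832134 -0.05544456  0.05      ]] [[ 0.42589872 -0.04337445  0.05      ]]
seal [[0.43159057 0.24103024 0.085     ]] slot [[0.44605637 0.20349998 0.072     ]] tub [[ 0.42159778 -0.26100761  0.03      ]] drv [[0.44439932 0.44650514 0.01      ]]
```

The scene picture shows the housing around (356,338) of 800x600 and the cover around (460,312) to its right (-y side). The side picture confirms it, with tub and cork block beyond the cover and the driver near (238,375) in scene. I'm moving the wrist camera above the housing.

Units first: shifts go in shares of 0.75 m and turns go in shares of 180 degrees. So -0.327 m / 0.75 = -0.436, -0.268 m / 0.75 = -0.3573.

Call:
jog_arm([
  [0, 0, 0, -0.2133, -0.1733, -0.0667, 1],
  [0, 0, 0, -0.436, -0.3573, -0.0667, 1],
  [0, 0, 0, -0.436, -0.3573, -0.0667, 1],
  [0, 0, 0, -0.436, -0.3573, -0.0667, 1],
  [0, 0, 0, -0.436, -0.3573, -0.0667, 1],
  [0, 0, 0, -0.436, -0.3573, -0.0667, 1],
  [0, 0, 0, -0.436, -0.3573, -0.0667, 1],
  [0, 0, 0, -0.436, -0.3573, -0.0667, 1],
  [0, 0, 0, -0.436, -0.3573, -0.0667, 1],
  [0, 0, 0, -0.436, -0.3573, -0.0667, 1],
])

```text
clock: 2.6
position: [0.4399, 0.202, 0.2811]
ee_rot: [0.198, 0.98, -0.0, -0.0]
ft_force: [-0.1, 0.5, -0.3]
grip_width: 1.001
grasp_force: 0.0
```

```bash
python3 - <<'E'
from h import *
T=tool();im=manip.camera("wrist");np.savez("p1.npz",T=T,im=im)
cv2.imwrite("pics/c.png",cv2.resize(im,(800,600)));print(T.round(3))
for c in ("wrist","side"):
  if c=="side": manip.camera(c)
  for t in("housing","cover","wing_grip","slot","seal_top","driver","screw_tub"):
    for d in manip.outline_of(c,t)[:1]:
        m=d["mask"];ys,xs=np.nonzero(m);z=dict(housing=.08,cover=.029,wing_grip=.063,slot=.072,seal_top=.085,driver=.013,screw_tub=.05)[t]
        (q,wh,a)=cv2.minAreaRect(np.float32(np.c_[xs,ys]))
        print(c,t,round(d["confidence"],2),np.round(d["bbox"]),ray(c,[xs.mean(),ys.mean()],z,T).round(4),m.sum())
E
```

```text
[[-0.921  0.389 -0.     0.44 ]
 [ 0.389  0.921  0.     0.202]
 [ 0.    -0.    -1.     0.281]
 [ 0.     0.     0.     1.   ]]
wrist housing 0.7 [169. 110. 316. 220.] [[0.4356 0.1937 0.08  ]] 12271
wrist cover 0.75 [ 33. 181. 149. 257.] [[ 0.431  -0.0526  0.029 ]] 7063
wrist wing_grip 0.68 [ 67. 215. 106. 241.] [[ 0.4296 -0.0442  0.063 ]] 697
wrist slot 0.8 [223. 143. 266. 199.] [[0.4407 0.1921 0.072 ]] 1893
wrist seal_top 0.83 [173. 122. 315. 221.] [[0.4377 0.194  0.085 ]] 2147
wrist driver 0.56 [397.  56. 433. 180.] [[0.4498 0.4457 0.013 ]] 1449
wrist screw_tub 0.92 [  0. 242.  14. 275.] [[ 0.425  -0.2041  0.05  ]] 367
side housing 0.58 [191. 192. 275. 255.] [[0.4006 0.2715 0.08  ]] 3551
side cover 0.36 [270. 181. 282. 189.] [[ 0.4488 -0.0943  0.029 ]] 154
side wing_grip 0.63 [269. 177. 282. 195.] [[ 0.4128 -0.0143  0.063 ]] 198
side slot 0.74 [221. 205. 244. 220.] [[0.4427 0.2025 0.072 ]] 285
side seal_top 0.9 [194. 195. 269. 222.] [[0.4465 0.2125 0.085 ]] 122
side screw_tub 0.6 [295. 163. 314. 177.] [[ 0.402  -0.2096  0.05  ]] 288
```

View pics/c.png

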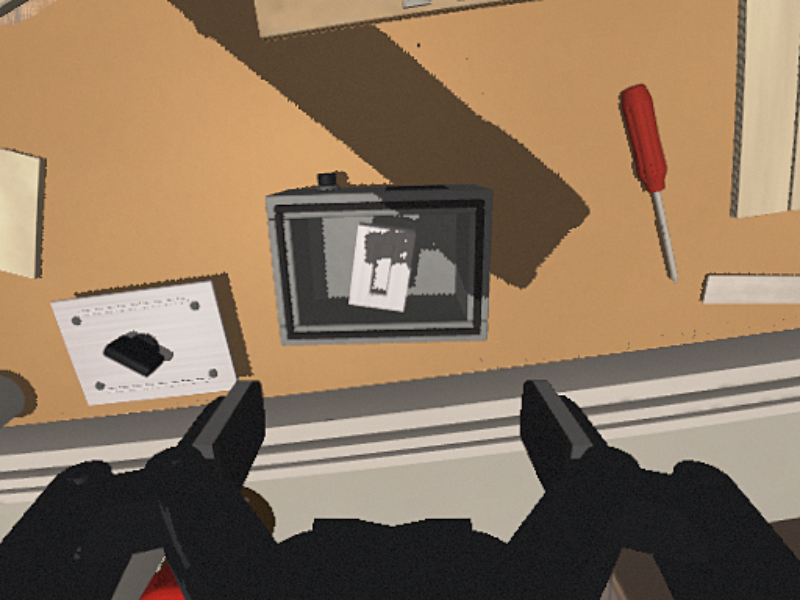

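The wrist picture shows the housing with its opening at (383,265), the slotted block tilted at (383,265), and the cover at (145,340) with its wing at (138,353), all in 800x600 pixels. I'll fit the poses by matching rectangles to the masks.

```bash
cat >> h.py <<'E'
from scipy.optimize import minimize
def box(p,w,h,zs):
    c,s=np.cos(p[2]),np.sin(p[2])
    q=np.array([[w/2,h/2],[-w/2,h/2],[-w/2,-h/2],[w/2,-h/2]])@np.array([[c,s],[-s,c]])+p[:2]
    return np.vstack([np.c_[q,np.full(4,z)] for z in zs])
def fill(uv,S=8):
    m=np.zeros((384*2,512*2),np.uint8)
    h=cv2.convexHull(np.float32(uv)).reshape(-1,2)
    cv2.fillConvexPoly(m,np.int32(np.round((h+.5)*2*256)),255,cv2.LINE_AA,8); return cv2.resize(m,(512,384),interpolation=cv2.INTER_AREA)/255.
def fit(c,mask,w,h,zs,p0,T=None,valid=None):
    m=mask.astype(float); v=np.ones_like(m) if valid is None else valid
    f=lambda p:(np.abs(fill(proj(c,box(p,w,h,zs),T))-m)*v).sum()/m.sum()
    best=None
    for da in(-.15,0,.15):
        r=minimize(f,[p0[0],p0[1],p0[2]+da],method="Nelder-Mead",options=dict(initial_simplex=np.array([p0[0],p0[1],p0[2]+da])+np.array([[0,0,0],[.01,0,0],[0,.01,0],[0,0,.08]]),xatol=1e-5,fatol=1e-6,maxiter=300))
        if best is None or r.fun<best.fun: best=r
    return best.x.round(4),round(best.fun,3)
def hullmask(m):
    ys,xs=np.nonzero(m); o=np.zeros(m.shape,np.uint8); cv2.fillConvexPoly(o,cv2.convexHull(np.int32(np.c_[xs,ys])),1); return o
def big(m):
    n,l,s,_=cv2.connectedComponentsWithStats(m.astype(np.uint8)); return (l==1+np.argmax(s[1:,4])).astype(np.uint8)
E
python3 - <<'E'
from h import *
T=np.load("p1.npz")["T"]
g=lambda t:big(manip.outline_of("wrist",t)[0]["mask"])
manip.camera("wrist")
print("cover",fit("wrist",hullmask(g("cover")),.114,.164,(.024,.029),[.431,-.053,.1],T))
print("cover top",fit("wrist",hullmask(g("cover")),.114,.164,(.029,),[.431,-.053,.1],T))
print("wing",fit("wrist",hullmask(g("wing_grip")),.046,.012,(.034,.0635),[.43,-.05,.9],T))
print("house",fit("wrist",hullmask(g("housing")),.124,.174,(.0,.08),[.435,.194,.0],T))
s=hullmask(g("seal_top"))
for w in (.1,.106,.112): print("seal",w,fit("wrist",s,w,w+.05,(.085,),[.435,.194,.0],T))
print("slot",fit("wrist",hullmask(g("slot")),.066,.046,(.072,),[.44,.192,0],T))
E
```

```text
cover (array([ 0.4326, -0.0564, -0.2657]), np.float64(0.021))
cover top (array([ 0.4321, -0.0553, -0.2641]), np.float64(0.033))
wing (array([ 0.4332, -0.0531,  0.6488]), np.float64(0.228))
house (array([ 0.4408,  0.1927, -0.3746]), np.float64(0.053))
seal 0.1 (array([ 0.4377,  0.1957, -0.3657]), np.float64(0.126))
seal 0.106 (array([ 0.44  ,  0.193 , -0.3656]), np.float64(0.046))
seal 0.112 (array([ 0.4419,  0.1922, -0.364 ]), np.float64(0.041))
slot (array([ 0.4412,  0.1924, -0.548 ]), np.float64(0.053))
```

Scaled: -0.239 m / 0.75 = -0.3187, -0.0935 m / 0.75 = -0.1247, -1.05 rad / 3.1416 = -0.3342.

Call:
jog_arm([
  [0, 0, -0.0573, -0.0249, -0.064, 0.0133, 1],
  [0, 0, -0.1146, -0.0499, -0.128, 0.0267, 1],
  [0, 0, -0.1719, -0.0747, -0.192, 0.04, 1],
  [0, 0, -0.2292, -0.1, -0.2547, 0.0533, 1],
  [0, 0, -0.2865, -0.1247, -0.3187, 0.08, 1],
  [0, 0, -0.3342, -0.1247, -0.3187, 0.08, 1],
  [0, 0, -0.3342, -0.1247, -0.3187, 0.08, 1],
  [0, 0, -0.3342, -0.1247, -0.3187, 0.08, 1],
])

```text
clock: 4.75
position: [0.4334, -0.055, 0.2215]
ee_rot: [-0.317, 0.948, 0.0, 0.0]
ft_force: [-0.5, -0.1, -0.6]
grip_width: 1.0
grasp_force: 0.0
```

```bash
cat > look.py <<'E'
from h import *
import sys
T=tool();im=manip.camera("wrist");cv2.imwrite("pics/%s.png"%sys.argv[1],cv2.resize(im,(800,600)))
print(manip.get_obs()["joint_pos"].round(2));print(T.round(4))
g=lambda t:big(manip.outline_of("wrist",t)[0]["mask"])
def go(n,*a):
    try: print(n,*fit("wrist",hullmask(g(n)),*a,T))
    except Exception as e: print(n,"failed",e)
E
python3 - d <<'E'
exec(open("look.py").read())
go("cover",.114,.164,(.024,.029),[.4326,-.0564,-.266])
go("wing_grip",.046,.012,(.0335,.0635),[.433,-.055,.65])
m=g("wing_grip");ys,xs=np.nonzero(m);print(len(xs),xs.min(),xs.max(),ys.min(),ys.max(),xs.mean(),ys.mean())
E
```

```text
[-0.58 -0.13  0.56  1.97  0.07  1.29  2.18]
[[-7.987e-01 -6.017e-01  4.000e-04  4.334e-01]
 [-6.017e-01  7.987e-01  2.000e-04 -5.500e-02]
 [-4.000e-04 -1.000e-04 -1.000e+00  2.215e-01]
 [ 0.000e+00  0.000e+00  0.000e+00  1.000e+00]]
cover [ 0.4332 -0.0588 -0.2724] 0.015
wing_grip [ 0.4349 -0.0568  0.6326] 0.425
630 238 260 152 193 248.57460317460317 171.28412698412697
```

View pics/d.png

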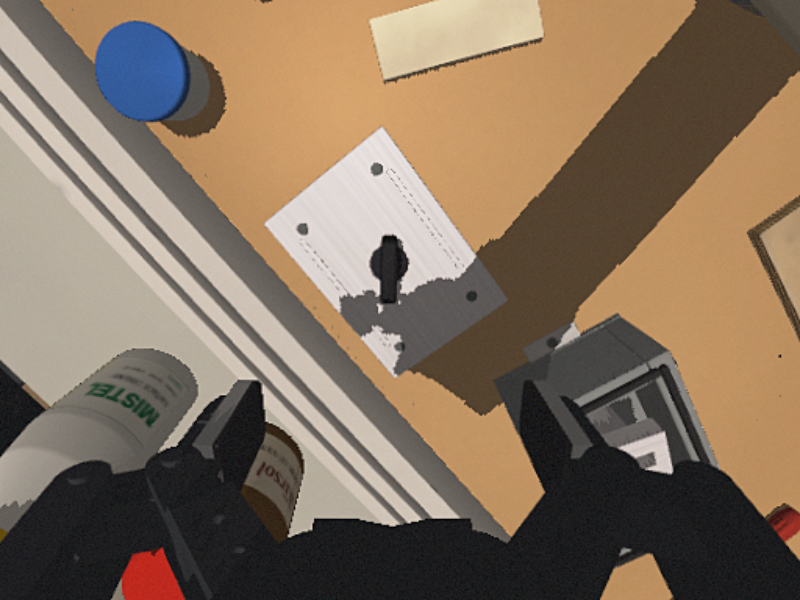

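The wing is vertical at (389,268), aligned with the tool axis, and the plate is fully visible with the fit agreeing. Descending and gripping now.

Scaled: 0.184 m / 0.75 = 0.2453, 0.055 m / 0.75 = 0.0733.

Call:
jog_arm([
  [0, 0, 0, 0.0032, -0.0039, 0.0733, 1],
  [0, 0, 0, 0.0032, -0.0039, 0.1467, 1],
  [0, 0, 0, 0.0032, -0.0039, 0.2067, 1],
  [0, 0, 0, 0.0032, -0.0039, 0.2333, 1],
  [0, 0, 0, 0.0032, -0.0039, 0.2453, 1],
  [0, 0, 0, 0.0032, -0.0039, 0.2453, 0],
  [0, 0, 0, 0.0032, -0.0039, 0.2453, 0],
  [0, 0, 0, 0.0032, -0.0039, 0.2453, 0],
  [0, 0, 0, 0.0032, -0.0039, 0.2453, 0],
  [0, 0, 0, 0.0032, -0.0039, 0.2453, 0],
], grip_force=60)

```text
clock: 6.2
position: [0.4334, -0.0595, 0.0378]
ee_rot: [-0.318, 0.948, 0.0, 0.0]
ft_force: [-1.3, 0.2, 5.8]
grip_width: 0.13
grasp_force: 61.0
```

Scaled: -0.13 m / 0.75 = -0.1733, -0.08 m / 0.75 = -0.1067.

Call:
jog_arm([
  [0, 0, 0, 0, 0, -0.04, 0],
  [0, 0, 0, 0, 0, -0.1067, 0],
  [0, 0, 0, 0, 0, -0.1733, 0],
  [0, 0, 0, 0, 0, -0.1733, 0],
  [0, 0, 0, 0, 0, -0.1733, 0],
])

```text
clock: 6.82
position: [0.4324, -0.0594, 0.1665]
ee_rot: [-0.319, 0.948, 0.0, -0.0]
ft_force: [-0.0, -0.1, -3.6]
grip_width: 0.128
grasp_force: 59.9
```

```bash
python3 - e <<'E'
exec(open("look.py").read())
# plate underside is 13-14 mm below TCP
zu=T[2,3]-.0138
p=T[:3,3]
go("cover",.114,.164,(zu,zu+.005),[p[0],p[1],-.27])
E
```

```text
[-0.6  -0.08  0.61  2.04  0.05  1.16  2.22]
[[-7.971e-01 -6.039e-01 -9.000e-04  4.324e-01]
 [-6.039e-01  7.971e-01  4.000e-04 -5.940e-02]
 [ 5.000e-04  9.000e-04 -1.000e+00  1.665e-01]
 [ 0.000e+00  0.000e+00  0.000e+00  1.000e+00]]
cover [ 0.4323 -0.0587 -0.2673] 0.076
```

View pics/e.png

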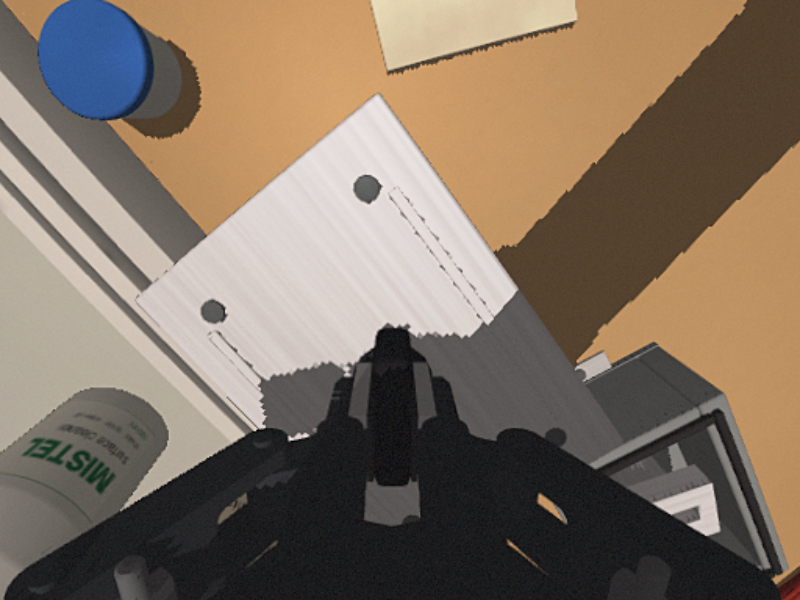

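The cover is held level, with corners at (380,94) and (138,300) of 800x600. I'll compute its pose relative to the tool from these, fitting sub-pixel edges.

```bash
python3 - <<'E'
from h import *
T=tool();z=T[2,3]-.0088
im=cv2.imread("pics/e.png");g=cv2.GaussianBlur(cv2.cvtColor(im,cv2.COLOR_BGR2GRAY),(5,5),1.5).astype(float)
def edge(a,b,n=30):
    a,b=np.float64(a),np.float64(b);d=(b-a)/np.linalg.norm(b-a);nrm=np.array([-d[1],d[0]]);P=[]
    for t in np.linspace(.1,.9,n):
        o=np.arange(-10,10.1,.5);q=(a+t*(b-a)+o[:,None]*nrm).astype(np.float32)
        v=cv2.remap(g.astype(np.float32),q[:,0].copy(),q[:,1].copy(),cv2.INTER_LINEAR).ravel();P.append(q[np.argmax(abs(np.gradient(v)))])
    P=(np.array(P)+.5)*.64-.5
    X=ray("wrist",P,z,T)[:,:2]
    vx,vy,x,y=cv2.fitLine(X.astype(np.float32),cv2.DIST_HUBER,0,.001,.001).ravel();r=(X-[x,y])@[-vy,vx];return np.array([x,y]),np.array([vx,vy]),np.median(abs(r))
L=[edge(*e) for e in [((380,94),(138,300)),((380,94),(518,292))]]
for p,d,r in L: print(p.round(4),np.arctan2(d[1],d[0]).round(4),r.round(5))
A=np.linalg.solve(np.c_[L[0][1],-L[1][1]],L[1][0]-L[0][0]);A=L[0][0]+A[0]*L[0][1]
B=ray("wrist",np.array([138.5,300.5])*.64-.5,z,T)[0,:2];print("A",A,"B",B,np.linalg.norm(A-B))
u=L[0][1]*np.sign(L[0][1]@(B-A)); C0=T[:2,3]; v=np.array([-u[1],u[0]]); v*=np.sign(v@(C0-A))
C=A+.057*u+.082*v; print("centre",C,"yaw",np.arctan2(u[1],u[0]),"rel tcp(tool axes)",T[:2,:2].T@(C-C0))
E
```

```text
[ 0.3998 -0.1339] -0.2723 4e-05
[ 0.368  -0.0814] 1.3042 7e-05
A [ 0.3568978  -0.12193551] B [ 0.46316993 -0.15034659] 0.11000433757591245
centre [ 0.43384966 -0.05828481] yaw -0.27227396239454144 rel tcp(tool axes) [-2.25884207e-03 -8.01495865e-05]
```

```bash
python3 - <<'E'
from h import *
from scipy.optimize import least_squares
T=tool()
im=cv2.imread("pics/e.png");g=cv2.GaussianBlur(cv2.cvtColor(im,cv2.COLOR_BGR2GRAY),(5,5),1.5)
def edge(a,b,n=30):
    a,b=np.float64(a),np.float64(b);d=(b-a)/np.linalg.norm(b-a);nrm=np.array([-d[1],d[0]]);P=[]
    for t in np.linspace(.1,.9,n):
        o=np.arange(-8,8.1,.5);q=(a+t*(b-a)+o[:,None]*nrm).astype(np.float32)
        v=cv2.remap(g.astype(np.float32),q[:,0].copy(),q[:,1].copy(),cv2.INTER_LINEAR).ravel();P.append(q[np.argmax(abs(np.gradient(v)))])
    return (np.array(P)+.5)*.64-.5
E=[(edge((380,94),(138,300)),1,-.082),(edge((380,94),(518,292)),0,-.057),(edge((138,300),(250,425)),0,.057)]
B=(np.array([[367,188],[213,311]])+.5)*.64-.5
def res(p,sep=0):
    z=p[3];c,s=np.cos(p[2]),np.sin(p[2]);M=np.array([[c,-s],[s,c]]);r=[]
    for P,ax,val in E:
        X=(ray("wrist",P,z,T)[:,:2]-p[:2])@M; r.append(X[:,ax]-val)
    return [x for x in r] if sep else np.concatenate(r)
for fz in (None,T[2,3]-.0088):
    f=(lambda p:res(p)) if fz is None else (lambda p:res([*p[:3],fz]))
    s=least_squares(f,[.4335,-.0585,-.27,T[2,3]-.0088],loss="soft_l1",f_scale=.0005)
    p=s.x if fz is None else [*s.x[:3],fz]
    print(np.round(p,4),"dz below TCP",T[2,3]-p[3],[np.abs(x).mean().round(5) for x in res(p,1)],"rel tool",T[:2,:2].T@(np.array(p[:2])-T[:2,3]))
    X=ray("wrist",B,p[3],T)[:,:2];print("bolt dist",np.linalg.norm(X[0]-X[1]))
    c,s_=np.cos(p[2]),np.sin(p[2]);print((X-p[:2])@np.array([[c,-s_],[s_,c]]))
E
```

```text
[ 0.4334 -0.0581 -0.2681  0.1568] dz below TCP 0.009045084162016659 [np.float64(0.00013), np.float64(0.00012), np.float64(8e-05)] rel tool [-0.00203732  0.00029433]
bolt dist 0.07075707570581748
[[-0.03648858 -0.06110849]
 [ 0.03426824 -0.06129915]]
[ 0.4334 -0.0581 -0.2685  0.1571] dz below TCP 0.008800000000000002 [np.float64(0.00013), np.float64(0.00017), np.float64(0.00011)] rel tool [-0.00202183  0.00035969]
bolt dist 0.07064203449543076
[[-0.03642002 -0.06115424]
 [ 0.03422183 -0.06131477]]
```

Scaled: 0.1949 m / 0.75 = 0.2599, -0.1565 m / 0.75 = -0.2087, 0.1 rad / 3.1416 = 0.0318.

Call:
jog_arm([
  [0, 0, 0.0064, -0.02, 0.0253, 0, 0],
  [0, 0, 0.0159, -0.0627, 0.0773, 0, 0],
  [0, 0, 0.0255, -0.1133, 0.1413, 0, 0],
  [0, 0, 0.0318, -0.16, 0.2, 0, 0],
  [0, 0, 0.0318, -0.1933, 0.24, 0, 0],
  [0, 0, 0.0318, -0.2087, 0.2599, 0.0133, 0],
  [0, 0, 0.0318, -0.2087, 0.2599, 0.036, 0],
  [0, 0, 0.0318, -0.2087, 0.2599, 0.036, 0],
  [0, 0, 0.0318, -0.2087, 0.2599, 0.036, 0],
])

```text
clock: 8.05
position: [0.4402, 0.1894, 0.1402]
ee_rot: [-0.27, 0.963, -0.0, -0.0]
ft_force: [0.3, -0.4, -3.3]
grip_width: 0.125
grasp_force: 59.7
```

```bash
python3 - f <<'E'
exec(open("look.py").read())
E
```

```text
[-0.83  0.08  0.35  1.97 -0.03  1.1   1.65]
[[-8.541e-01 -5.200e-01 -5.000e-04  4.402e-01]
 [-5.200e-01  8.541e-01 -5.000e-04  1.894e-01]
 [ 6.000e-04 -1.000e-04 -1.000e+00  1.402e-01]
 [ 0.000e+00  0.000e+00  0.000e+00  1.000e+00]]
```

View pics/f.png

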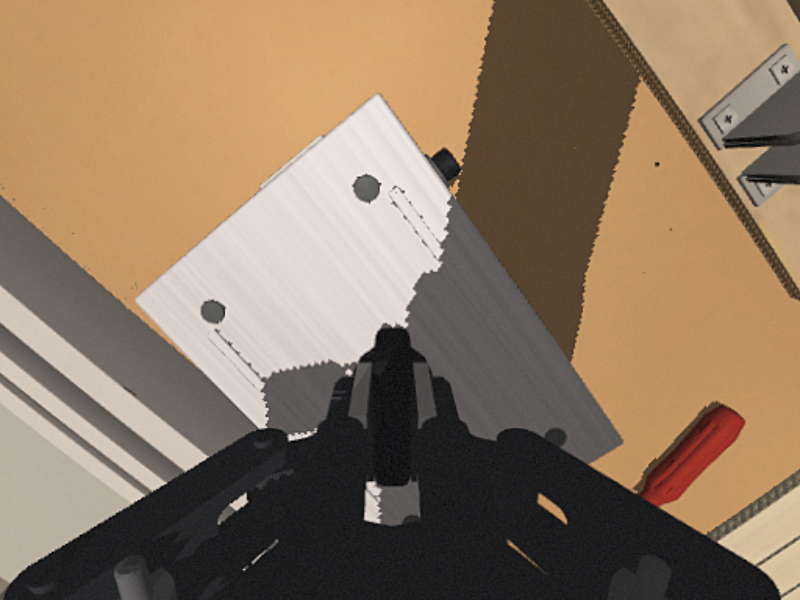

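The picture shows the cover hiding the housing except the lug (290,160) and knob (443,163). I'll shift 80 mm along +y with the same tool yaw, so that the housing's near corner shows and camera bias cancels.

Scaled: 0.0683 m / 0.75 = 0.0911, -0.0416 m / 0.75 = -0.0555.

Call:
jog_arm([
  [0, 0, 0, -0.0267, 0.0453, -0.0133, 0],
  [0, 0, 0, -0.0555, 0.0911, -0.0133, 0],
  [0, 0, 0, -0.0555, 0.0911, -0.0133, 0],
  [0, 0, 0, -0.0555, 0.0911, -0.0133, 0],
])

```text
clock: 8.6
position: [0.4403, 0.2696, 0.1505]
ee_rot: [-0.27, 0.963, -0.0, 0.0]
ft_force: [-0.6, -0.5, -2.9]
grip_width: 0.128
grasp_force: 59.8
```

```bash
python3 - g <<'E'
exec(open("look.py").read())
E
```

```text
[-0.91  0.15  0.29  1.87 -0.05  1.13  1.52]
[[-8.537e-01 -5.207e-01  3.000e-04  4.403e-01]
 [-5.207e-01  8.537e-01 -2.000e-04  2.696e-01]
 [-1.000e-04 -3.000e-04 -1.000e+00  1.505e-01]
 [ 0.000e+00  0.000e+00  0.000e+00  1.000e+00]]
```

View pics/g.png

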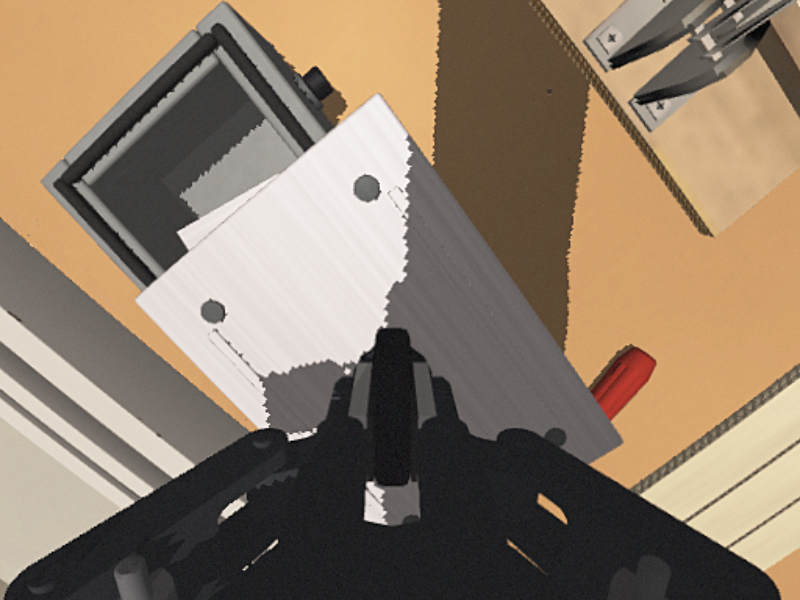

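```bash
python3 - <<'E'
import cv2
im=cv2.imread("pics/g.png");cv2.imwrite("pics/g2.png",cv2.resize(im[0:300,30:430],(800,600),interpolation=cv2.INTER_CUBIC))
E
```

```text
(no output)
```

View pics/g2.png

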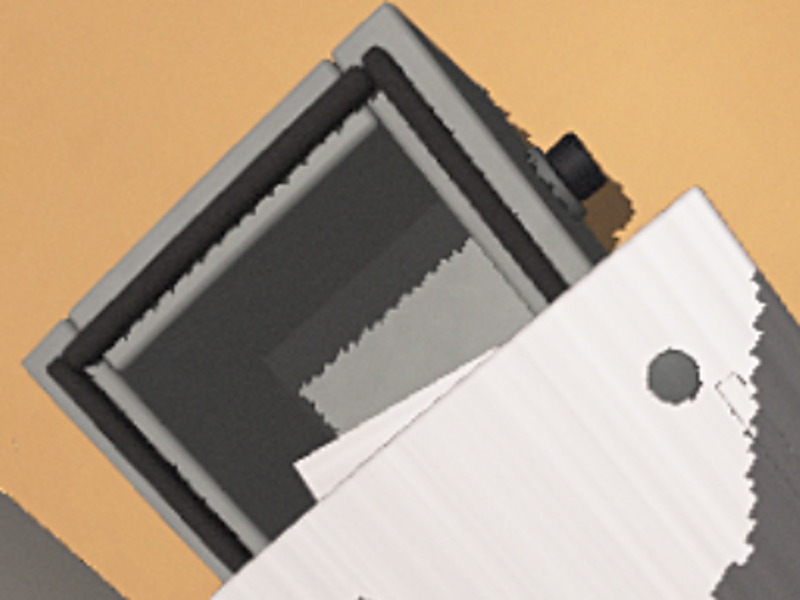

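The crop shows the rim's outer edges clearly: the short edge runs (25,360)-(388,3), the right edge (388,3)-(595,260) and the left edge (25,360)-(215,580). I'll fit housing and cover in this one image.

```bash
python3 - <<'E'
from h import *
from scipy.optimize import least_squares
T=tool()
im=cv2.imread("pics/g.png");g=cv2.GaussianBlur(cv2.cvtColor(im,cv2.COLOR_BGR2GRAY),(5,5),1.2)
def edge(a,b,n=40,w=5):
    a,b=np.float64(a),np.float64(b);d=(b-a)/np.linalg.norm(b-a);nrm=np.array([-d[1],d[0]]);P=[]
    for t in np.linspace(.08,.92,n):
        o=np.arange(-w,w+.1,.25);q=(a+t*(b-a)+o[:,None]*nrm).astype(np.float32)
        v=cv2.remap(g.astype(np.float32),q[:,0].copy(),q[:,1].copy(),cv2.INTER_LINEAR).ravel();P.append(q[np.argmax(abs(np.gradient(v)))])
    return (np.array(P)+.5)*.64-.5
c=lambda x,y:(30+x/2,y/2)
def solve(E,p0,z):
    def res(p,sep=0):
        s=np.sin(p[2]);k=np.cos(p[2]);M=np.array([[k,-s],[s,k]]);zz=p[3] if len(p)>3 else z
        r=[((ray("wrist",P,zz,T)[:,:2]-p[:2])@M)[:,ax]-v for P,ax,v in E];return r if sep else np.concatenate(r)
    for q in (p0,[*p0,z]):
        s=least_squares(res,q,loss="soft_l1",f_scale=.0005);print(s.x.round(4),[f"{np.mean(x)*1e3:.2f}/{np.std(x)*1e3:.2f}" for x in res(s.x,1)],"rel tool",(T[:2,:2].T@(s.x[:2]-T[:2,3])).round(4))
solve([(edge((380,94),(138,300)),1,-.082),(edge((380,94),(600,405)),0,-.057),(edge((138,300),(250,425)),0,.057)],[.44,.27,-.37],T[2,3]-.0088)
solve([(edge(c(72,317),c(330,62)),1,-.087),(edge(c(388,3),c(595,260)),0,-.062),(edge(c(25,360),c(215,580)),0,.062)],[.44,.192,-.37],.08)
bx=(np.array([[367,188],[213,311],[556,437]])+.5)*.64-.5
print(T[:2,:2].T@(ray("wrist",bx,T[2,3]-.0088,T)[:,:2]-T[:2,3]).T)
E
```

```text
[ 0.4408  0.2709 -0.3839] ['-0.07/0.52', '0.96/0.76', '-0.63/0.24'] rel tool [-0.0013  0.0013]
[ 0.4411  0.2704 -0.3679  0.1389] ['-0.01/0.31', '-0.02/0.45', '-0.00/0.08'] rel tool [-0.0013  0.0006]
[ 0.4425  0.1924 -0.3783] ['0.61/1.60', '1.43/0.66', '-2.69/1.65'] rel tool [ 0.0381 -0.0667]
[ 0.4435  0.1877 -0.3866  0.0712] ['0.64/1.74', '-0.11/0.62', '0.74/1.60'] rel tool [ 0.0397 -0.0713]
[[ 0.068686    0.02580963 -0.02704024]
 [-0.00797219 -0.06415278  0.06561433]]
```

```bash
python3 - <<'E'
from h import *
from scipy.optimize import least_squares
T=tool()
im=cv2.imread("pics/g.png").astype(np.float32)
G=cv2.GaussianBlur(im.mean(2),(5,5),1.2);S=cv2.GaussianBlur((im[:,:,2]-im[:,:,0])/(im.max(2)+20)*255,(5,5),1.2)
def edge(a,b,g,w=5,n=40):
    a,b=np.float64(a),np.float64(b);d=(b-a)/np.linalg.norm(b-a);nrm=np.array([-d[1],d[0]]);P=[]
    for t in np.linspace(.06,.94,n):
        o=np.arange(-w,w+.1,.25);q=(a+t*(b-a)+o[:,None]*nrm).astype(np.float32)
        v=cv2.remap(g,q[:,0].copy(),q[:,1].copy(),cv2.INTER_LINEAR).ravel();P.append(q[np.argmax(abs(np.gradient(v)))])
    P=np.array(P)
    for _ in range(3):
        vx,vy,x,y=cv2.fitLine(P,cv2.DIST_HUBER,0,.01,.01).ravel();r=abs((P-[x,y])@[-vy,vx]);k=r<max(1.,2*np.median(r));P=P[k]
    print(len(P),r.mean().round(2),end=" | ")
    return (P+.5)*.64-.5
c=lambda x,y:(30+x/2,y/2)
def solve(E,p0,z):
    def res(p,sep=0):
        s=np.sin(p[2]);k=np.cos(p[2]);M=np.array([[k,-s],[s,k]]);zz=p[3] if len(p)>3 else z
        r=[((ray("wrist",P,zz,T)[:,:2]-p[:2])@M)[:,ax]-v for P,ax,v in E];return r if sep else np.concatenate(r)
    for q in (p0,[*p0,z]):
        s=least_squares(res,q,loss="soft_l1",f_scale=.0005);print(s.x.round(4),[f"{np.mean(x)*1e3:.2f}/{np.std(x)*1e3:.2f}" for x in res(s.x,1)],"rel tool",(T[:2,:2].T@(s.x[:2]-T[:2,3])).round(4))
solve([(edge((345,123),(138,300),G),1,-.082),(edge((400,122),(600,405),S),0,-.057),(edge((138,300),(250,425),S,3),0,.057)],[.44,.27,-.37],T[2,3]-.0088)
solve([(edge(c(25,360),c(388,3),S),1,-.087),(edge(c(388,3),c(595,260),G,3),0,-.062),(edge(c(25,360),c(215,580),S),0,.062)],[.44,.192,-.37],.08)
E
```

```text
32 0.57 | 34 0.22 | 40 0.19 | [ 0.4409  0.2709 -0.3862] ['-0.07/0.47', '0.65/0.45', '-0.42/0.29'] rel tool [-0.0013  0.0012]
[ 0.4411  0.2704 -0.3709  0.1394] ['0.01/0.24', '0.00/0.09', '-0.00/0.10'] rel tool [-0.0012  0.0006]
39 0.29 | 37 0.18 | 40 0.21 | [ 0.4427  0.1924 -0.3737] ['-0.00/0.11', '1.33/0.12', '-0.89/0.15'] rel tool [ 0.0379 -0.0668]
[ 0.4435  0.1902 -0.3718  0.0761] ['0.00/0.11', '0.00/0.11', '0.00/0.14'] rel tool [ 0.0384 -0.0691]
```

Units first: shifts go in shares of 0.75 m and turns go in shares of 180 degrees. So -0.0693 m / 0.75 = -0.0924, 0.0396 m / 0.75 = 0.0528.

Call:
jog_arm([
  [0, 0, 0, 0.0267, -0.0467, 0.0067, 0],
  [0, 0, 0, 0.0528, -0.0924, 0.0133, 0],
  [0, 0, 0, 0.0528, -0.0924, 0.0133, 0],
  [0, 0, 0, 0.0528, -0.0924, 0.0267, 0],
  [0, 0, 0, 0.0528, -0.0924, 0.0347, 0],
  [0, 0, 0, 0.0528, -0.0924, 0.0413, 0],
  [0, 0, 0, 0.0528, -0.0924, 0.0453, 0],
])

```text
clock: 9.52
position: [0.4421, 0.1907, 0.1158]
ee_rot: [-0.271, 0.963, -0.0, -0.0]
ft_force: [0.1, -0.1, -3.2]
grip_width: 0.125
grasp_force: 59.8
```

Call:
jog_arm([
  [0, 0, 0, 0, 0, 0.004, 0],
  [0, 0, 0, 0, 0, 0.008, 0],
  [0, 0, 0, 0, 0, 0.012, 0],
  [0, 0, 0, 0, 0, 0.0147, 0],
  [0, 0, 0, 0, 0, 0.016, 0],
  [0, 0, 0, 0, 0, 0.016, 0],
])

```text
clock: 10.28
position: [0.4423, 0.1905, 0.1043]
ee_rot: [-0.271, 0.963, 0.0, 0.0]
ft_force: [-0.4, 0.0, -2.9]
grip_width: 0.125
grasp_force: 59.8
```

Scaled: 0.001 m / 0.75 = 0.0013, 0.0008 m / 0.75 = 0.0011, 1.096 rad / 3.1416 = 0.3489.

Call:
jog_arm([
  [0, 0, 0, 0, 0, 0.0013, 0],
  [0, 0, 0.0318, 0, 0, 0.0013, 0],
  [0, 0, 0.0796, 0, 0.0003, 0.0013, 0],
  [0, 0, 0.1273, -0.0003, 0.0004, 0.0013, 0],
  [0, 0, 0.1751, -0.0004, 0.0007, 0.0013, 0],
  [0, 0, 0.2228, -0.0005, 0.0008, 0.0013, 0],
  [0, 0, 0.2706, -0.0005, 0.0008, 0.0013, 0],
  [0, 0, 0.3119, -0.0007, 0.0011, 0.0013, 0],
  [0, 0, 0.3374, -0.0007, 0.0011, 0.0013, 0],
  [0, 0, 0.3489, -0.0007, 0.0011, 0.0013, 0],
  [0, 0, 0.3489, -0.0007, 0.0011, 0.0013, 0],
], grip_force=80)

```text
clock: 11.65
position: [0.4423, 0.1914, 0.1033]
ee_rot: [0.27, 0.963, 0.0, -0.0]
ft_force: [1.1, -0.1, -2.6]
grip_width: 0.123
grasp_force: 82.6
```

```bash
python3 - h <<'E'
exec(open("look.py").read())
print(manip.get_obs()["torque"].round(3))
z=T[2,3]-.0138
go("cover",.114,.164,(z,z+.005),[.4425,.191,-.37])
E
```

```text
[-0.9   0.14  0.43  2.   -0.07  1.02  0.58]
[[-8.541e-01  5.201e-01 -0.000e+00  4.423e-01]
 [ 5.201e-01  8.541e-01  1.000e-04  1.914e-01]
 [ 1.000e-04  0.000e+00 -1.000e+00  1.033e-01]
 [ 0.000e+00  0.000e+00  0.000e+00  1.000e+00]]
[-0.04  -0.014 -0.005]
cover [ 0.442   0.1911 -0.4087] 0.064
```

View pics/h.png

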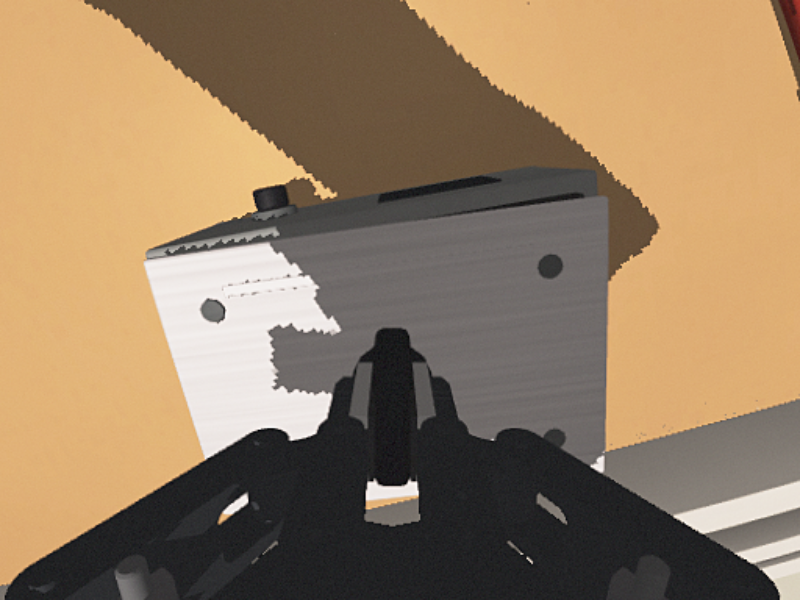

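The cover stayed in the opening (rim and knob edge at (150,255)-(595,180)) while the wing turned in line with the slot direction. Now pressing in stages.

Scaled: 0.006 m / 0.75 = 0.008, 0.005 m / 0.75 = 0.0067.

Call:
jog_arm([
  [0, 0, 0, 0, 0, 0.0027, 0],
  [0, 0, 0, 0, 0, 0.0053, 0],
  [0, 0, 0, 0, 0, 0.0067, 0],
  [0, 0, 0, 0, 0, 0.008, 0],
  [0, 0, 0, 0, 0, 0.008, 0],
], grip_force=100)

```text
clock: 12.38
position: [0.4423, 0.1914, 0.0976]
ee_rot: [0.27, 0.963, 0.0, -0.0]
ft_force: [-2.8, -0.7, 5.5]
grip_width: 0.115
grasp_force: 102.2
```

The force matches the seal curve at 84 mm, so the key is in the slot. Pressing home.

Scaled: 0.0045 m / 0.75 = 0.006, 0.004 m / 0.75 = 0.0053.

Call:
jog_arm([
  [0, 0, 0, 0, 0, 0.0027, 0],
  [0, 0, 0, 0, 0, 0.004, 0],
  [0, 0, 0, 0, 0, 0.0053, 0],
  [0, 0, 0, 0, 0, 0.006, 0],
  [0, 0, 0, 0, 0, 0.006, 0],
  [0, 0, 0, 0, 0, 0.006, 0],
], grip_force=110)

```text
clock: 13.12
position: [0.4424, 0.1915, 0.094]
ee_rot: [0.271, 0.963, 0.0, -0.0]
ft_force: [-8.1, -4.3, 17.7]
grip_width: 0.12
grasp_force: 110.0
```

Scaled: 0.0005 m / 0.75 = 0.0007.

Call:
jog_arm([
  [0, 0, 0, 0, 0, 0.0007, 0],
  [0, 0, 0, 0, 0, 0.0007, 0],
  [0, 0, 0, 0, 0, 0.0007, 0],
  [0, 0, 0, 0, 0, 0.0007, 0],
  [0, 0, 0, 0, 0, 0.0007, 0],
])

```text
clock: 13.75
position: [0.4425, 0.1915, 0.0939]
ee_rot: [0.271, 0.963, 0.0, -0.0]
ft_force: [-10.4, -5.0, 23.8]
grip_width: 0.118
grasp_force: 110.9
```

```bash
python3 - i <<'E'
exec(open("look.py").read())
z=T[2,3]-.0138
go("cover",.114,.164,(z,z+.005),[.4425,.191,-.37])
E
```

```text
[-0.9   0.15  0.43  2.01 -0.08  1.    0.59]
[[-8.536e-01  5.209e-01 -2.000e-04  4.425e-01]
 [ 5.209e-01  8.536e-01  9.000e-04  1.915e-01]
 [ 7.000e-04  7.000e-04 -1.000e+00  9.390e-02]
 [ 0.000e+00  0.000e+00  0.000e+00  1.000e+00]]
cover [ 0.4423  0.1905 -0.4109] 0.062
```

View pics/i.png

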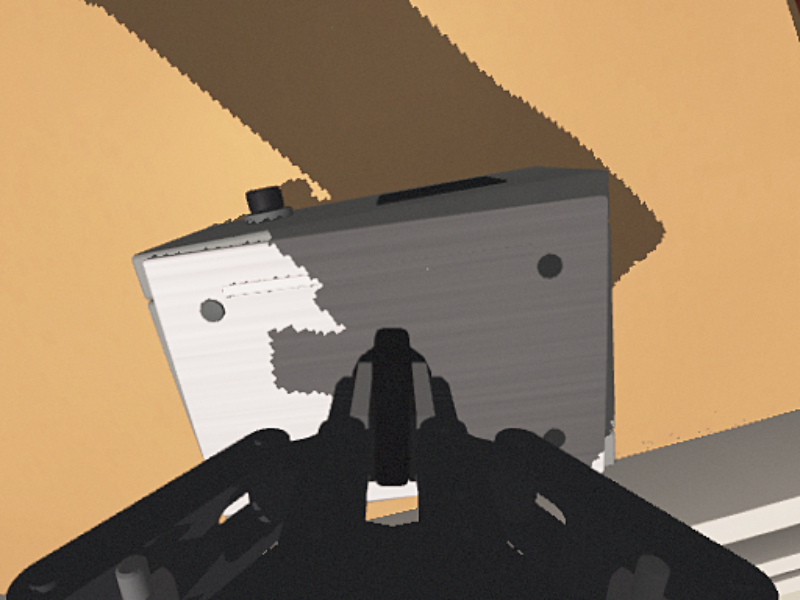

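The cover sits flush with no dark seal gap along its front edge (145,260)-(607,195). Stiffness rose sharply, so it is on the rim, and it is held at 110 N grip. Handing in.

```bash
python3 -c "
from workcell import manip
print(manip.hand_in())"
```

```text
the job is handed in; nothing more can be done
None
```

I fitted the cover into the housing, turned the key bar into its slot, pressed the cover flush on the rim and handed in while still holding it there. At hand-in, about 14 s in, the gripper held it with 110 N and the wrist read 24 N of press; no verdict came back.

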